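# Stack the power board and the fan plate on the amplifier's standoffs

### The job

Put the open radio amplifier back together: lower the circuit board with the heat sink over the four standoff posts of the chassis until it lies flat on their lower shoulders, with its row of brass aerial sockets towards the open back, away from the front panel. Then lower the plate with the fan over the same four posts until it lies flat on their upper shoulders (fan up, either way round), and let go. Lower both gently, never dropping or slamming them, and leave everything else on the desk where it is.

Things in the scene. Friction and masses are not known exactly. Their poses are not given: they have to be found in the camera images.
- chassis: open amplifier chassis, fixed: aluminium tray 200 x 150 mm (long along x), grey front panel 66 mm tall along its -x edge, facing the robot to within 20 degrees; other edges 12 mm high. Origin at the centre of its underside on the desk; z up, +x to the open back. Four upright stepped standoff posts at x = +-58, y = +-40 mm
- post (a point): tip of the chassis post at x = +58, y = +40 mm. All four posts are alike (heights above the desk): collar 22 mm across up to 20 mm (lower shoulder); column 14 mm across from there to 64 mm (upper shoulder, rim bevelled 1 mm); stud 6 mm across to 78 mm, tapering to the tip at 82 mm
- board: green circuit board 146 x 110 x 4 mm (long along x), about 0.3 kg, flat on the desk. Origin at the centre of its underside, z up. Four 18 mm holes at x = +-58, y = +-40 mm pass the columns, not the collars. Its +x starts within 50 degrees of the chassis's +x. Seated: origin 20 mm straight above the chassis's origin, +x along the chassis's +x
- heat_sink (a point): top centre of the finned aluminium heat sink fixed on the board's centre: 60 mm along x, 46 mm along y, top 38 mm above the board's underside. Grip it across the 46 mm (along the board's y): the board is nearly bare for 30 mm on both those sides; parts up to 26 mm tall stand beside the other two
- sockets (a point): point just above the middle one of three aerial sockets with brass barrels on the board's +x edge (they reach 82 mm from its centre): 64 mm along +x from the board's origin, 18 mm above its underside. The -x edge has a black terminal block instead
- fan_plate: bare aluminium plate 146 x 110 x 4 mm (long along x), about 0.2 kg, flat on the desk. Origin at the centre of its underside, z up. Four 10 mm holes at x = +-58, y = +-40 mm pass the 6 mm studs, not the columns. Its +x starts within 50 degrees of the chassis's +x. Seated: origin 64 mm straight above the chassis's origin, long side along the chassis's, either way round
- fan (a point): top centre of the black fan, 40 x 40 mm and 28 mm tall, fixed on the fan plate's centre, square to the plate; its top is 32 mm above the plate's underside. Grip it on any two opposite sides; the plate around it is flat
- spare_board: small spare circuit board, 100 x 75 x 4 mm, with black chips and no heat sink, lying on the desk; not part of the job
- can: plain aluminium drinks can, 66 mm across, 122 mm tall; not part of the job
- fist_mic: black hand microphone lying on its back, 100 x 60 x 30 mm; not part of the job
- wrench: steel wrench, 150 mm, lying on the desk; not part of the job
- screwdriver: screwdriver with a black handle, 160 mm, lying on the desk; not part of the job
- nut_dish: small round steel dish of brass nuts, 60 mm across, 16 mm tall, just beyond the chassis; not part of the job
- screw_jar: small glass jar with a steel cap, 48 mm across, 55 mm tall, just in front of the chassis; not part of the job
Mind the look-alikes: they are no part of the job. What is shaped like the fan_plate but blue is not meant.

How it is judged:
On the way, in this order (a step that is already met when the one before it is completed fails the run):
1. the circuit board lies flat on the lower shoulders of all four posts, aerial sockets towards the open back (x of board in the frame of chassis between -0.005 and 0.005 m and y of board in the frame of chassis between -0.005 and 0.005 m and z of board in the frame of chassis between 0.0175 and 0.0225 m and angle between board's own z axis and vertical below 0.04 rad and angle between the x axis of board and the x axis of chassis, either way round below 0.08 rad and x of sockets in the frame of chassis above 0.04 m), for 0.2 s.
2. the fan plate lies flat on the upper shoulders of all four posts, over the seated board (all of step 1 and x of fan_plate in the frame of chassis between -0.005 and 0.005 m and y of fan_plate in the frame of chassis between -0.005 and 0.005 m and z of fan_plate in the frame of chassis between 0.0615 and 0.0665 m and angle between fan_plate's own z axis and vertical below 0.04 rad and angle between the x axis of fan_plate and the x axis of chassis, either way round below 0.08 rad), for 0.2 s.
At the end, for the whole second after the job is handed in: Board on the four posts at 20 mm and fan plate at 64 mm (each +-2.5 mm) above the chassis origin, each centred within 5 mm in x and y, level within 0.04 rad, along the chassis within 0.08 rad; board's sockets to the open back; both released and at rest (all of step 2 and linear speed of each of board, fan_plate below 0.02 m/s and angular speed of each of board, fan_plate below 0.1 rad/s); the robot touches nothing.
It fails at once if the board or the fan plate is dropped or slammed onto the posts (faster than 0.5 m/s over the chassis and less than 100 mm above its origin) ((horizontal distance between board and chassis below 0.03 m and z of board in the frame of chassis below 0.1 m and linear speed of board above 0.5 m/s) or (horizontal distance between fan_plate and chassis below 0.03 m and z of fan_plate in the frame of chassis below 0.1 m and linear speed of fan_plate above 0.5 m/s)).
It fails at once if another thing on the desk is moved by more than 30 mm (distance of any of spare_board, can, fist_mic, wrench, screwdriver, nut_dish, screw_jar from where it was at the start of the episode above 0.03 m).
It also fails if it takes over 58 s, if anything falls off the work surface, if the arm or the gripper's body presses on something with over 40 N, if the wrist force passes 120 N, or if a joint passes its speed limit or range.

### The arm

A 7-joint arm with a two-finger parallel gripper is mounted at the origin on the work surface. World frame = base frame: x ahead of the robot, y to its left, z up, the work surface at z = 0. Lengths are in m, angles in rad, forces in N, time in s.
With the tool pointing down it reaches from about 0.4 to 0.85 m from the base axis. Payload 4.5 kg.
Tool frame: the origin (TCP) lies on the centre line of the jaws, within the pads' length; the fingertips stand ahead of it and the grasp point (between the pads) lies 8 mm behind it (manip.tip_extent is the z of the fingertips in the tool frame, in m); z points along the fingers, y is the direction in which the jaws open and shut (so a half turn about z gives the same grasp; the last joint's range is limited). The gripper opens to 88 mm and grips with 3 to 60 N. Pads are 18 mm wide; open, the fingers measure 123 mm over their backs; the gripper's body (75 mm by 187 mm) begins 45 mm behind the grasp point.
Start: joints at [-1.311, 0.689, -0.195, 1.565, 0.157, 0.902, -0.215], TCP at [0.14, 0.609, 0.25] pointing down, gripper open.
Joint ranges: [-3.01, 3.01], [-0.46, 2.08], [-1.47, 1.51], [0.13, 2.56], [-1, 4.14], [0.04, 2.09], [-2.66, 2.66]. Speed limits (rad/s): [2.57, 2.57, 3.14, 3.14, 3.14, 3.14, 3.14].

### API

Orientations are given as a rotation vector (axis times angle).
In Python, from station import manip, cams gives the robot as it stands. The module is installed in compiled form; this text tells all that it offers.
- The arm moves only by the tool play_rows, never from a script. Its arguments are lists of equal length, an entry for each row: "jaw": the opening, from -1 (shut) to 1 (fully open); "translation": the shift along the tool's x, y, z in m, a list of three; "twist": the turn about the tool's z in degrees. A call has 1 to 8 rows; each row shifts and turns the commanded pose from where the row before left it, along the tool's axes as they then stand; what a row does not reach is not made up. A row lasts 1/8 s, in which the tool goes at most 62.5 mm and 10.7 degrees, less where a joint would pass 70% of its speed; a pose out of reach is approached as far as the arm can. A call is refused whole if a number of a shift passes 0.0625 or a number of a turn 10.7, either way. A call with a gripper value outside its range is refused whole. The fingers move at their own pace and stop on an object; "newtons" is the grip in N (left out, the last holds). Time passes only in rows, so rows that do not move let the fingers close. It gives the time, the measured TCP pose, the force and the opening at its end, in the units of the state.
- manip.observe(): the state, without advancing time (a new reading comes with each control period).
- cams.capture(name): name is "scene" or "top"; returns a dict with "pixels" (384x512x3 uint8, red, green, blue), "mtx" (3x3 intrinsics, pixels), "world_from_camera" (4x4, takes a point from camera to world coordinates). Camera axes: x right, y down, z forward; pixel columns grow to the right and rows downward; lengths in m; the calibration is good to about 2 mm. A picture is of the moment at which its call begins. There is no depth.
- manip.hand_in(): hands the job in, once; it reports no verdict.
The state is a dict: "t": time; "q": joint angles; "qvel": joint speeds; "tau": joint torques, N m; "tcp_pos": TCP position; "tcp_rot": TCP orientation; "ft_force": force on the tool from outside, world axes, zero at the start; "wrist_torque": the same for the moment, N m; "width": finger opening in m.
Only numpy, scipy, OpenCV 4.12 (cv2) and the standard library are available. Lean on these libraries where they do the work, as an engineer would, in place of code of your own. Each camera call takes 0.05 s, during which the arm holds its last target. There are 200 camera calls.

## Working session

There is one attempt and no reset: what is moved stays moved. The work goes in short steps, Python scripts to look and compute and a tool call to move; the robot and the scene stay as the last step left them, time stands still between calls to the robot, and variables do not carry over. Pictures are saved under pics/ and viewed, about 8 in all and at most 12, crops included, and the job is handed in when it is done.

Besides the shell and the picture viewer there is one more tool, called by a JSON object that holds its "method" and its "body", one argument or row to a line. play_rows: Moves the arm, as the interface text tells. Its arguments: {"type":"object","properties":{"jaw":{"type":"array"},"translation":{"type":"array"},"twist":{"type":"array"},"newtons":{"type":"number"}},"required":["jaw","translation","twist"]}

```bash
mkdir -p pics; ls
python3 - <<'E'
from station import manip, cams
import cv2
s=manip.observe(); print({k:(v if not hasattr(v,'round') else v) for k,v in s.items()}, manip.tip_extent)
for n in ("top","scene"):
    c=cams.capture(n); cv2.imwrite(f"pics/{n}0.png",c["pixels"][:,:,::-1]); print(c["mtx"],c["world_from_camera"])
import numpy as np
a=cv2.imread("pics/top0.png");cv2.imwrite("pics/top0b.png",cv2.resize(a,(800,600),interpolation=cv2.INTER_CUBIC))
E
```

```text
pics
{'t': 0.0, 'q': array([-1.3111948 ,  0.68997597, -0.19453509,  1.56634845,  0.15726506,
        0.90251369, -0.21510672]), 'qvel': array([-0.00071536, -0.00057979, -0.00084062,  0.00151336,  0.0010198 ,
        0.00040455,  0.00029472]), 'tau': array([ 8.47514475e-04, -5.27556002e+01, -1.26668025e+00, -1.53430134e+01,
       -5.26250317e-02,  6.36946934e-03,  1.65548208e-04]), 'tcp_pos': array([0.13981935, 0.60852077, 0.24891438]), 'tcp_rot': array([-3.53808743e-01, -3.12149217e+00,  2.91062942e-03]), 'ft_force': array([-0.34164522, -0.45520377,  0.35781873]), 'wrist_torque': array([ 0.01079341,  0.0374504 , -0.00103927]), 'width': 0.08788443917364527} 0.011
[[349.88901858   0.         252.59732482]
 [  0.         349.88901858 190.12743106]
 [  0.           0.           1.        ]] [[-0.00551322 -0.98215113  0.18801267  0.34653216]
 [-0.99975436  0.00137752 -0.02212046 -0.01033699]
 [ 0.02146664 -0.18808844 -0.98191747  0.99922551]
 [ 0.          0.          0.          1.        ]]
[[424.08370509   0.         256.52443569]
 [  0.         424.08370509 200.70905611]
 [  0.           0.           1.        ]] [[-0.07087858  0.82241624 -0.56445349  1.28899852]
 [ 0.99747736  0.05622989 -0.04332581  0.04360678]
 [-0.00389269 -0.56610045 -0.82432708  1.21137063]
 [ 0.          0.          0.          1.        ]]
```

View pics/top0b.png

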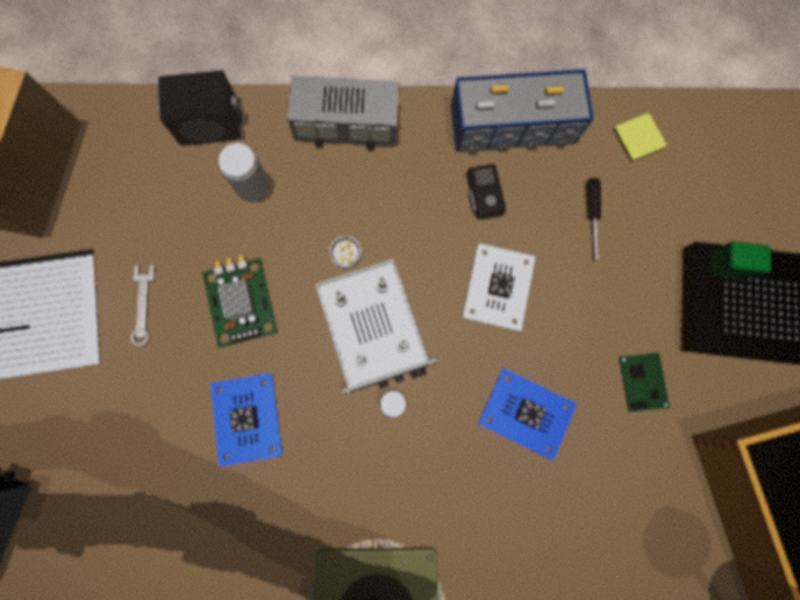

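View pics/scene0.png

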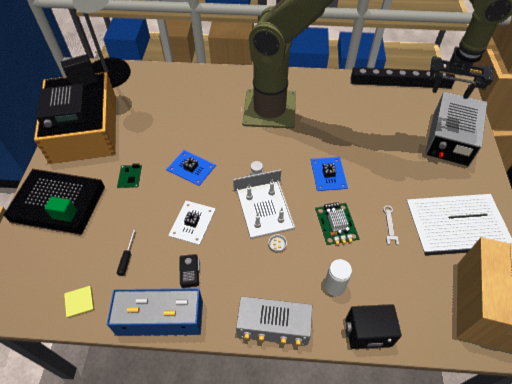

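Candidates in the top picture (800x600):
- **Board:** the green one with heat sink and brass sockets at (240,300). The look-alike is the spare at (643,381).
- **Fan plate:** the bare aluminium one at (500,287). The look-alikes are the blue plates at (246,419) and (528,413).
- **Chassis:** (372,323).

Next is a close crop of the three chosen, from both cameras.

```bash
cat > h.py <<'E'
import numpy as np, cv2
from station import manip, cams
def cap(n): 
    c=cams.capture(n); return c["pixels"][:,:,::-1].copy(), c["mtx"], c["world_from_camera"]
def proj(P,K,T):
    P=np.atleast_2d(P); c=(P-T[:3,3])@T[:3,:3]; u=c@K.T; return u[:,:2]/u[:,2:]
def ray(uv,z,K,T):
    d=T[:3,:3]@np.linalg.inv(K)@np.array([uv[0],uv[1],1.]); o=T[:3,3]; return o+d*(z-o[2])/d[2]
def body(p,x,y,a,z0=0):
    p=np.atleast_2d(p).astype(float); c,s=np.cos(a),np.sin(a)
    return np.c_[x+c*p[:,0]-s*p[:,1], y+s*p[:,0]+c*p[:,1], p[:,2]+z0]
E
python3 - <<'E'
from h import *
B={"top":[(117,155,76,76),(195,160,90,98),(288,148,64,72)],"scene":[(308,196,60,56),(225,155,80,90),(160,192,64,60)]}
rows=[]
for n,bs in B.items():
    im,K,T=cap(n); t=[]
    for x,y,w,h in bs:
        s=min(266/w,295/h); s=2.9 if False else s
        c=cv2.resize(im[y:y+h,x:x+w],None,fx=s,fy=s,interpolation=cv2.INTER_CUBIC)
        p=np.zeros((296,266,3),np.uint8); p[:c.shape[0],:c.shape[1]]=c[:296,:266]; t.append(p); print(n,(x,y),s)
    rows.append(np.hstack(t))
cv2.imwrite("pics/crop1.png",np.vstack(rows))
E
```

```text
top (117, 155) 3.5
top (195, 160) 2.9555555555555557
top (288, 148) 4.097222222222222
scene (308, 196) 4.433333333333334
scene (225, 155) 3.2777777777777777
scene (160, 192) 4.15625
```

View pics/crop1.png

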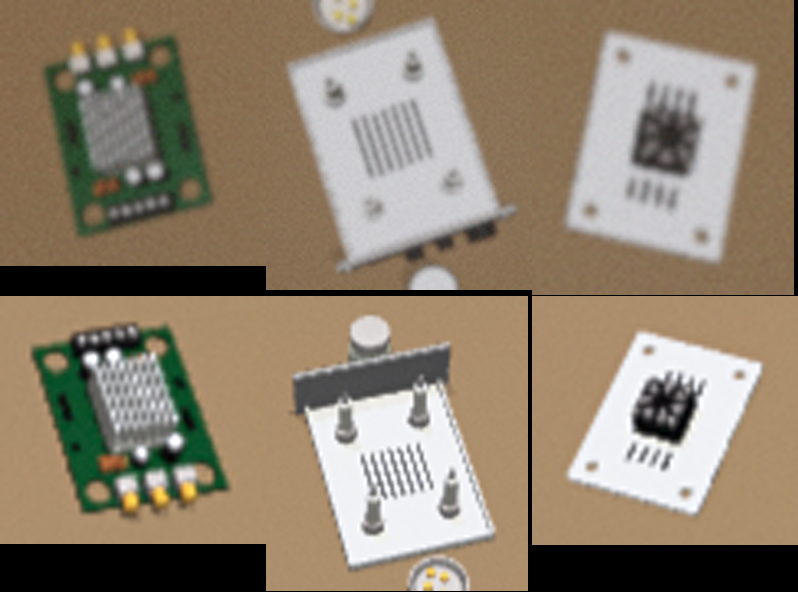

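```bash
cat > fit.py <<'E'
from h import *
from scipy.optimize import least_squares
cal={n:cap(n) for n in("top","scene")}
def px(pts,o,s,off): return (np.array(pts)-off+.5)/s-.5+o
def cor(hx,hy,z): return [(hx,hy,z),(hx,-hy,z),(-hx,-hy,z),(-hx,hy,z)]
obs={
"board":[("top",cor(.073,.055,.004),px([(45,67),(175,37),(212,202),(80,237)],(117,155),3.5,(0,0))),
 ("top",cor(.058,.04,.004),px([(65,80),(165,55),(193,188),(94,214)],(117,155),3.5,(0,0))),
 ("scene",cor(.073,.055,.004),px([(83,513),(230,489),(170,328),(33,348)],(308,196),4.4333,(0,296))[[1-1+0,1,2,3]]),
 ("scene",cor(.058,.04,.004),px([(98,491),(203,473),(155,345),(56,362)],(308,196),4.4333,(0,296)))],
"plate":[("top",cor(.073,.055,.004),px([(606,31),(757,67),(719,263),(566,228)],(288,148),4.0972,(532,0))),
 ("top",cor(.058,.04,.004),px([(624,55),(732,80),(701,237),(590,210)],(288,148),4.0972,(532,0))),
 ("scene",cor(.073,.055,.004),px([(696,515),(568,478),(638,331),(762,366)],(160,192),4.15625,(532,296))),
 ("scene",cor(.058,.04,.004),px([(685,493),(592,466),(649,350),(740,375)],(160,192),4.15625,(532,296)))],
"chassis":[("scene",cor(.058,.04,.082),px([(450,468),(373,486),(346,396),(420,377)],(225,155),3.27778,(266,296))),
 ("scene",cor(.058,.04,.02),px([(449,508),(373,525),(346,433),(419,418)],(225,155),3.27778,(266,296))),
 ("scene",[(.1,.075,.012),(.1,-.075,.012)],px([(493,530),(350,563)],(225,155),3.27778,(266,296))),
 ("top",[(.1,.075,.012),(.1,-.075,.012)],px([(289,66),(434,18)],(195,160),2.95556,(266,0))),
 ]}
# scene looks back at the robot: image right = +y
obs["board"][2]=("scene",cor(.073,.055,.004),px([(230,489),(83,513),(33,348),(170,328)],(308,196),4.4333,(0,296)))
obs["board"][3]=("scene",cor(.058,.04,.004),px([(203,473),(98,491),(56,362),(155,345)],(308,196),4.4333,(0,296)))
obs["plate"][2]=("scene",cor(.073,.055,.004),px([(696,515),(568,478),(638,331),(762,366)],(160,192),4.15625,(532,296)))
def solve(o,use):
    def f(v): return np.concatenate([(proj(body(m,*v),*cal[n][1:])-p).ravel() for n,m,p in o if n in use])
    r=least_squares(f,[.55,0,0.1],loss="soft_l1"); return r.x,np.abs(f(r.x))
if __name__=="__main__":
    for k,o in obs.items():
        for use in(("top",),("scene",),("top","scene")):
            x,e=solve(o,use); print(k,use,x.round(4),"maxerr",e.max().round(2), "mean",e.mean().round(2))
E
python3 fit.py
```

```text
board ('top',) [0.5293 0.2526 0.2534] maxerr 0.98 mean 0.29
board ('scene',) [0.5333 0.2523 0.2527] maxerr 0.37 mean 0.14
board ('top', 'scene') [0.5307 0.2526 0.2531] maxerr 1.19 mean 0.41
plate ('top',) [ 0.5578 -0.2279 -0.2366] maxerr 0.46 mean 0.19
plate ('scene',) [ 0.5609 -0.229  -0.236 ] maxerr 0.38 mean 0.16
plate ('top', 'scene') [ 0.559  -0.2285 -0.2366] maxerr 0.89 mean 0.34
chassis ('top',) [0.4891 0.0086 0.3288] maxerr 0.09 mean 0.06
chassis ('scene',) [0.4955 0.0093 0.324 ] maxerr 1.61 mean 0.63
chassis ('top', 'scene') [0.4935 0.0091 0.327 ] maxerr 1.72 mean 0.65
```

The crops show the right parts: the green board has its heat sink and three brass sockets towards +x, the plate is white/aluminium with a black fan, and the four stepped posts are visible in the scene tile. The two cameras differ by about 4 mm in x, so I'll align held parts relative to the posts within the same image. Now the reach.

```bash
cat > mv.py <<'E'
import sys, numpy as np
from scipy.spatial.transform import Rotation as R
from station import manip
def go(x,y,z,yaw=None):
    "yaw = world angle of tool y axis (mod pi)"
    s=manip.observe(); r=R.from_rotvec(s["tcp_rot"]).as_matrix(); p=s["tcp_pos"]
    cy=np.arctan2(r[1,1],r[0,1]); d=0 if yaw is None else (yaw-cy+np.pi/2)%np.pi-np.pi/2
    print("t",s["t"],"tcp",p.round(4),"yaw",cy.round(4),"q7",s["q"][6].round(2),"F",s["ft_force"].round(1),"w",round(s["width"],4))
    D=np.array([x,y,z])-p
    print("shift first (mm):",(r.T@D*1000).round(1)," then twist deg:",np.degrees(-d).round(2))
    r2=R.from_rotvec([0,0,d]).as_matrix()@r; print("or twist first, then shift:",(r2.T@D*1000).round(1), "tool z", r[:,2].round(3))
if __name__=="__main__": go(*map(float,sys.argv[1:]))
E
python3 mv.py .531 .2525 .13 1.824
```

```text
t 0.3 tcp [0.1399 0.609  0.2494] yaw 1.345 q7 -0.22 F [ 0.4  0.1 -0.8] w 0.0883
shift first (mm): [-461.  -259.8  119.6]  then twist deg: -27.44
or twist first, then shift: [-289.3 -443.   119.7] tool z [-0.    -0.001 -1.   ]
```

{"method": "play_rows", "body": {
  "jaw": [1,1,1,1,1,1,1,1],
  "translation": [
    [0,0,0],
    [0,0,0],
    [0,0,0],
    [-0.029,-0.044,0],
    [-0.029,-0.044,0],
    [-0.029,-0.044,0],
    [-0.029,-0.044,0],
    [-0.029,-0.044,0]
  ],
  "twist": [-9.15,-9.15,-9.15,0,0,0,0,0]
}}

```text
t: 1.3
tcp_pos: [0.3367, 0.4313, 0.2498]
tcp_rot: [-0.397, 3.116, 0.0]
ft_force: [0.8, -0.6, 0.5]
width: 0.0881
```

{"method": "play_rows", "body": {
  "jaw": [1,1,1,1,1,1,1,1],
  "translation": [
    [-0.029,-0.044,0],
    [-0.029,-0.044,0],
    [-0.029,-0.044,0.03],
    [-0.029,-0.044,0.04],
    [-0.029,-0.044,0.04],
    [0,0,0],
    [0,0,0],
    [0,0,0]
  ],
  "twist": [0,0,0,0,0,0,0,0]
}}

```text
t: 2.3
tcp_pos: [0.526, 0.262, 0.1453]
tcp_rot: [-0.401, 3.115, 0.003]
ft_force: [-0.5, -0.3, -0.2]
width: 0.0881
```

```bash
python3 mv.py .531 .2525 .021 1.824
python3 - <<'E'
from h import *
a,b=[cap(n) for n in("top","scene")]
p=manip.observe()["tcp_pos"]; 
ims=[]
for im,K,T in(a,b):
    u=proj(p,K,T)[0]; print(u); x,y=(u-[50,75]).astype(int); y=max(y,0)
    ims.append(cv2.resize(im[y:y+150,x:x+100],(400,600),interpolation=cv2.INTER_CUBIC)); print(x,y)
cv2.imwrite("pics/hov.png",np.hstack(ims))
E
```

```text
t 2.3 tcp [0.526  0.262  0.1453] yaw 1.8269 q7 0.92 F [-0.5 -0.3 -0.2] w 0.0881
shift first (mm): [ -2.3 -10.7 124.3]  then twist deg: 0.16
or twist first, then shift: [ -2.3 -10.7 124.3] tool z [ 0.001  0.002 -1.   ]
[135.03933954 183.93547776]
85 108
[346.40977292 196.91909879]
296 121
```

View pics/hov.png

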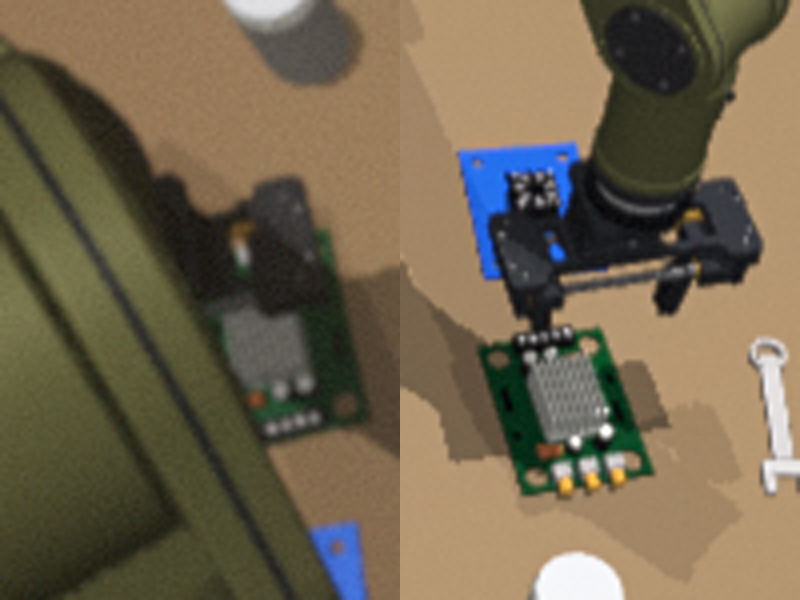

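The scene crop shows the gripper straddling the board, with fingertips at crop (545,330) and (665,312). Projection of the tips matches within about 1 px, so the scene camera agrees with the robot. I'll descend and grip.

{"method": "play_rows", "body": {
  "jaw": [1,1,1,1,1,1,1,1],
  "translation": [
    [-0.004,-0.011,0.02],
    [0,0,0.03],
    [0,0,0.03],
    [0,0,0.02],
    [0,0,0.015],
    [0,0,0.009],
    [0,0,0],
    [0,0,0]
  ],
  "twist": [0.16,0,0,0,0,0,0,0]
}}

```text
t: 3.4
tcp_pos: [0.5337, 0.2504, 0.0207]
tcp_rot: [-0.392, 3.116, 0.001]
ft_force: [0.3, -0.4, 0.0]
width: 0.0882
```

{"method": "play_rows", "body": {
  "jaw": [-1,-1,-1,-1,-1,-1,-1,-1],
  "translation": [
    [0,0,0],
    [0,0,0],
    [0,0,0],
    [0,0,0],
    [0,0,0],
    [0,0,0],
    [0,0,0],
    [0,0,0]
  ],
  "twist": [0,0,0,0,0,0,0,0],
  "newtons": 40
}}

```text
t: 4.4
tcp_pos: [0.5332, 0.2508, 0.0202]
tcp_rot: [-0.393, 3.117, 0.001]
ft_force: [-0.0, 1.4, 0.2]
width: 0.0456
```

{"method": "play_rows", "body": {
  "jaw": [-1,-1,-1,-1,-1,-1,-1,-1],
  "translation": [
    [0,0,-0.01],
    [0,0,-0.03],
    [0,0,-0.03],
    [0,0,-0.03],
    [0,0,-0.03],
    [0,0,0],
    [0,0,0],
    [0,0,0]
  ],
  "twist": [0,0,0,0,0,0,0,0]
}}

```text
t: 5.4
tcp_pos: [0.5324, 0.2493, 0.1486]
tcp_rot: [0.392, -3.114, 0.002]
ft_force: [-0.4, -0.5, -3.8]
width: 0.0457
```

```bash
python3 mv.py .4945 .0093 .15 1.896
python3 - <<'E'
from h import *
from fit import obs,solve,cal
x,e=solve(obs["chassis"],("scene",)); print(x)
o=obs["chassis"]; _,K,T=cal["scene"]
for n,m,p in o[:3]: print((proj(body(m,*x),K,T)-p).round(2).tolist())
im=cal["scene"][0]; cv2.imwrite("pics/ch.png",cv2.resize(im[160:252,230:300],None,fx=6.5,fy=6.5,interpolation=cv2.INTER_CUBIC))
E
```

```text
t 5.4 tcp [0.5324 0.2493 0.1486] yaw 1.8212 q7 0.93 F [-0.4 -0.5 -3.8] w 0.0457
shift first (mm): [  96.2 -223.1   -0.8]  then twist deg: -4.28
or twist first, then shift: [ 112.6 -215.3   -0.8] tool z [-0.003 -0.002 -1.   ]
[0.49545542 0.009301   0.32399881]
[[0.69, 0.69], [-0.07, 0.53], [-0.62, -0.47], [0.03, 0.46]]
[[0.16, -1.18], [-0.02, -1.15], [-0.27, -0.99], [-0.12, -1.19]]
[[0.46, 1.61], [-0.21, 1.61]]
```

View pics/ch.png

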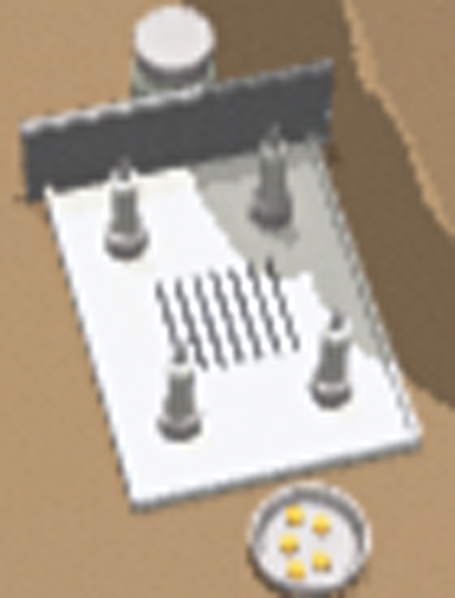

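{"method": "play_rows", "body": {
  "jaw": [-1,-1,-1,-1,-1,-1,-1,-1],
  "translation": [
    [0,0,0],
    [0.016,-0.031,0],
    [0.0195,-0.0375,0],
    [0.0195,-0.0375,0],
    [0.0195,-0.0375,0],
    [0.0195,-0.0375,0],
    [0.0186,-0.0343,0],
    [0,0,0]
  ],
  "twist": [-4.3,0,0,0,0,0,0,0]
}}

```text
t: 6.5
tcp_pos: [0.4941, 0.0057, 0.1494]
tcp_rot: [0.499, -3.098, 0.004]
ft_force: [-0.1, 0.4, -2.9]
width: 0.0457
```

{"method": "play_rows", "body": {
  "jaw": [-1,-1,-1,-1],
  "translation": [
    [0,0,0.015],
    [0,0,0.012],
    [0,0,0],
    [0,0,0]
  ],
  "twist": [0,0,0,0]
}}

```text
t: 7.0
tcp_pos: [0.4955, 0.0107, 0.1232]
tcp_rot: [-0.51, 3.1, 0.0]
ft_force: [-0.9, -1.1, -2.1]
width: 0.0456
```

```bash
python3 mv.py .4945 .0093 .12 1.896
cat > ov.py <<'E'
import sys
from h import *
from fit import cor
from scipy.optimize import least_squares
n="scene"; im,K,T=cap(n)
def fitpts(sets,x0):
    f=lambda v: np.concatenate([(proj(body(m,*v),K,T)-p).ravel() for m,p in sets])
    r=least_squares(f,x0,loss="soft_l1"); return r.x,f(r.x).round(2)
def c65(p): return (np.array(p)+.5)/6.5-.5+(230,160)
tips=c65([(335,313),(182,345),(124,164),(275,129)])
feet=c65([(421,446),(137,509)])
if __name__=="__main__":
    for nm,s in (("tips",[(cor(.058,.04,.082),tips)]),("feet",[([(.1,.075,0),(.1,-.075,0)],feet)]),("both",[(cor(.058,.04,.082),tips),([(.1,.075,0),(.1,-.075,0)],feet)])):
        print(nm,*fitpts(s,[.49,0,.3]))
    ch,_=fitpts([(cor(.058,.04,.082),tips),([(.1,.075,0),(.1,-.075,0)],feet)],[.49,0,.3])
    raw=cv2.imread("pics/ch.png")
    th=np.linspace(0,2*np.pi,40)
    for cx,cy,_ in cor(.058,.04,0):
        for r,z in((.011,.02),(.007,.064),(.003,.078)):
            P=proj(body(np.c_[cx+r*np.cos(th),cy+r*np.sin(th),0*th+z],*ch),K,T)
            P=((P-(230,160)+.5)*6.5-.5); cv2.polylines(raw,[P.astype(np.int32)],True,(0,0,255),1,cv2.LINE_AA)
    for z in(0,.012):
        P=((proj(body(cor(.1,.075,z),*ch),K,T)-(230,160)+.5)*6.5-.5); cv2.polylines(raw,[P.astype(np.int32)],True,(255,0,0),1)
    h=cv2.resize(im[130:252,215:315],None,fx=3.4,fy=4.9) if 0 else cv2.resize(im[142:252,228:302],None,fx=4.6,fy=5.4,interpolation=cv2.INTER_CUBIC)
    o=np.zeros((600,800,3),np.uint8); o[:598,:455]=raw[:598,:455]; w=min(345,h.shape[1]); o[:h.shape[0],455:455+w]=h[:600,:w]
    cv2.imwrite("pics/ov1.png",o)
E
python3 ov.py
```

```text
t 7.0 tcp [0.4955 0.0107 0.1232] yaw 1.8971 q7 1.22 F [-0.9 -1.1 -2.1] w 0.0456
shift first (mm): [ 1.4 -1.   3.2]  then twist deg: 0.06
or twist first, then shift: [ 1.4 -1.   3.2] tool z [ 0.  0. -1.]
tips [0.49453258 0.00961195 0.32192362] [ 0.44 -0.12 -0.28  0.24 -0.07 -0.36 -0.07  0.2 ]
feet [0.48956349 0.01077385 0.31845994] [ 0.12 -0.04 -0.12  0.03]
both [0.49305663 0.00969685 0.3284768 ] [ 0.57 -0.59 -0.08 -0.11 -0.1  -0.63 -0.15 -0.19 -0.    0.59 -0.18  1.07]
```

View pics/ov1.png

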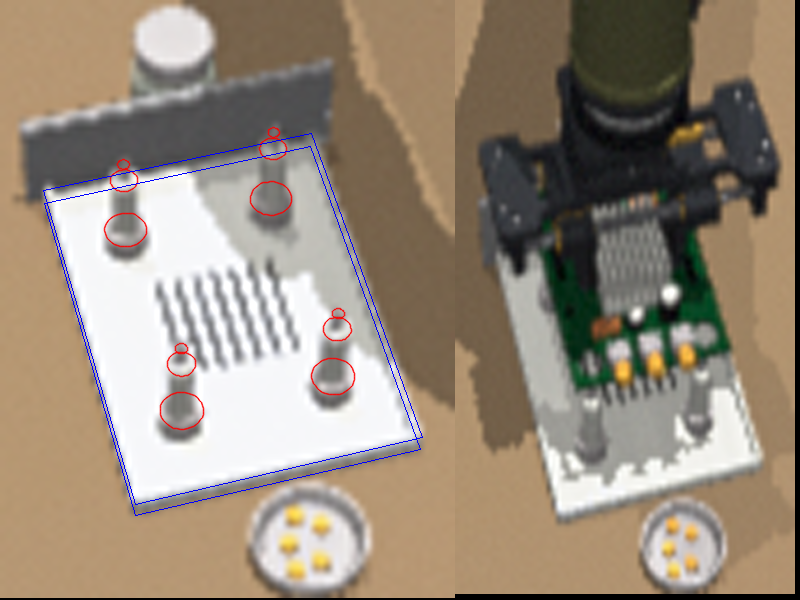

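```bash
cat > ov2.py <<'E'
import sys
from h import *
from fit import cor
ch=(.4940,.0096,.324)
def run(name,bz,hr,box,out,off=(0,0,0),s=7,imgs=6):
    fr=[cap("scene") for _ in range(imgs)]; _,K,T=fr[0]; im=np.mean([f[0] for f in fr],0).astype(np.uint8)
    st=manip.observe(); from scipy.spatial.transform import Rotation as R
    r=R.from_rotvec(st["tcp_rot"]).as_matrix(); yaw=(np.arctan2(r[1,1],r[0,1])-np.pi/2+np.pi/2)%np.pi-np.pi/2
    if abs(yaw-.32)>np.pi/2-.3: yaw+=0
    p=st["tcp_pos"]; b=(p[0]+off[0],p[1]+off[1],yaw+off[2]); print("board est",np.round(b,4),"z",p[2]-bz)
    x,y,w,h=box; c=cv2.resize(im[y:y+h,x:x+w],None,fx=s,fy=s,interpolation=cv2.INTER_CUBIC); o=c.copy(); th=np.linspace(0,2*np.pi,40)
    def dr(P,col): 
        P=(proj(P,K,T)-(x,y)+.5)*s-.5; cv2.polylines(o,[P.astype(np.int32)],True,col,1,cv2.LINE_AA)
    z=p[2]-bz+.004
    dr(body(cor(.073,.055,z),*b),(255,0,255))
    for cx,cy,_ in cor(.058,.04,0):
        dr(body(np.c_[cx+hr*np.cos(th),cy+hr*np.sin(th),0*th+z],*b),(0,0,255))
        for rr,zz in((.011,.02),(.007,.064),(.003,.078)): dr(body(np.c_[cx+rr*np.cos(th),cy+rr*np.sin(th),0*th+zz],*ch),(255,255,0))
        print("tip",((proj(body((cx,cy,.082),*ch),K,T)-(x,y)+.5)*s-.5).round(0),"hole",((proj(body((cx,cy,z),*b),K,T)-(x,y)+.5)*s-.5).round(0))
    cv2.imwrite(out,np.hstack([c,o]))
if __name__=="__main__": run("b",.0202,.009,(243,186,55,56),"pics/ov2.png")
E
python3 ov2.py
```

```text
board est [0.4954 0.0101 0.3255] z 0.10298541604131013
tip [[273. 153.]] hole [[277. 125.]]
tip [[103. 190.]] hole [[105. 163.]]
tip [[42. -9.]] hole [[ 42. -38.]]
tip [[204. -43.]] hole [[207. -72.]]
```

View pics/ov2.png

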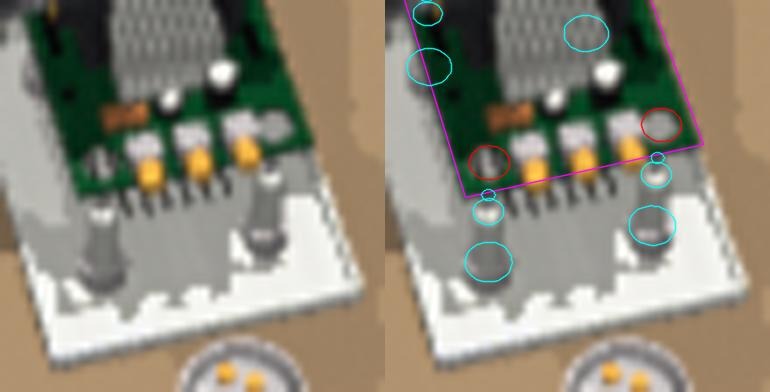

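{"method": "play_rows", "body": {
  "jaw": [-1,-1,-1,-1,-1,-1],
  "translation": [
    [0.001,0,0.008],
    [0,0,0.01],
    [0,0,0.01],
    [0,0,0.007],
    [0,0,0],
    [0,0,0]
  ],
  "twist": [0,0,0,0,0,0]
}}

```text
t: 8.3
tcp_pos: [0.4946, 0.0099, 0.0882]
tcp_rot: [-0.509, 3.1, 0.0]
ft_force: [-0.2, 0.6, -3.0]
width: 0.0457
```

```bash
sed -i 's/^ch=.*/ch=(.4943,.0096,.323)/' ov2.py; python3 mv.py .4945 .0093 .12 1.896; python3 ov2.py
```

```text
t 8.3 tcp [0.4946 0.0099 0.0882] yaw 1.8965 q7 1.18 F [-0.2  0.6 -3. ] w 0.0457
shift first (mm): [  0.3  -0.5 -31.8]  then twist deg: 0.03
or twist first, then shift: [  0.3  -0.5 -31.8] tool z [ 0.  0. -1.]
board est [0.4945 0.0098 0.3255] z 0.06805727351131192
tip [[273. 154.]] hole [[273. 166.]]
tip [[103. 191.]] hole [[104. 203.]]
tip [[42. -8.]] hole [[43.  5.]]
tip [[205. -42.]] hole [[204. -29.]]
```

View pics/ov2.png

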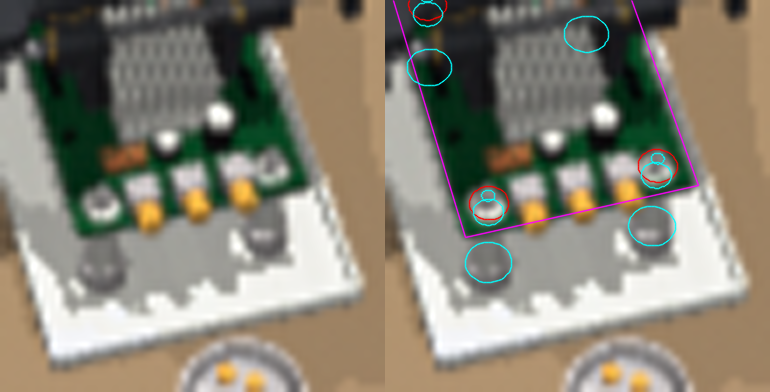

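The crop shows the studs emerging through both front holes at (102,204) and (271,165), concentric with the prediction. I'll lower slowly and watch the force.

{"method": "play_rows", "body": {
  "jaw": [-1,-1,-1,-1,-1,-1],
  "translation": [
    [0,0,0.002],
    [0,0,0.002],
    [0,0,0.002],
    [0,0,0.002],
    [0,0,0.001],
    [0,0,0]
  ],
  "twist": [0,0,0,0,0,0]
}}

```text
t: 9.45
tcp_pos: [0.4944, 0.0098, 0.079]
tcp_rot: [0.509, -3.1, -0.0]
ft_force: [0.2, -0.2, -3.5]
width: 0.0458
```

It went over the columns with no contact force, so I'll continue.

{"method": "play_rows", "body": {
  "jaw": [-1,-1,-1,-1,-1,-1,-1,-1],
  "translation": [
    [0,0,0.004],
    [0,0,0.004],
    [0,0,0.005],
    [0,0,0.005],
    [0,0,0.005],
    [0,0,0.005],
    [0,0,0.004],
    [0,0,0]
  ],
  "twist": [0,0,0,0,0,0,0,0]
}}

```text
t: 10.45
tcp_pos: [0.4944, 0.0098, 0.0468]
tcp_rot: [0.509, -3.1, 0.0]
ft_force: [-0.1, -0.5, -3.3]
width: 0.0455
```

{"method": "play_rows", "body": {
  "jaw": [-1,-1,-1,-1,-1,-1,-1,-1],
  "translation": [
    [0,0,0.002],
    [0,0,0.002],
    [0,0,0.001],
    [0,0,0.001],
    [0,0,0.001],
    [0,0,0.0005],
    [0,0,0],
    [0,0,0]
  ],
  "twist": [0,0,0,0,0,0,0,0]
}}

```text
t: 11.45
tcp_pos: [0.4945, 0.0098, 0.0402]
tcp_rot: [-0.509, 3.1, -0.0]
ft_force: [-1.5, 0.4, 5.2]
width: 0.0456
```

{"method": "play_rows", "body": {
  "jaw": [1,1,1,1,1,1,1,1],
  "translation": [
    [0,0,0],
    [0,0,0],
    [0,0,0],
    [0,0,0],
    [0,0,-0.01],
    [0,0,-0.03],
    [0,0,-0.05],
    [0,0,-0.05]
  ],
  "twist": [0,0,0,0,0,0,0,0]
}}

```text
t: 12.45
tcp_pos: [0.494, 0.0096, 0.1816]
tcp_rot: [0.509, -3.1, 0.0]
ft_force: [0.1, -0.1, 0.1]
width: 0.0884
```

```bash
python3 mv.py .560 -.2287 .13 -.2365; python3 mv.py .560 -.2287 .13 1.334
```

```text
t 12.45 tcp [0.494  0.0096 0.1816] yaw 1.8965 q7 1.28 F [ 0.1 -0.1  0.1] w 0.0884
shift first (mm): [  13.7 -246.9   51.6]  then twist deg: -57.79
or twist first, then shift: [ 216.2 -120.    51.7] tool z [-0. -0. -1.]
t 12.45 tcp [0.494  0.0096 0.1816] yaw 1.8965 q7 1.28 F [ 0.1 -0.1  0.1] w 0.0884
shift first (mm): [  13.7 -246.9   51.6]  then twist deg: 32.23
or twist first, then shift: [-120.1 -216.2   51.5] tool z [-0. -0. -1.]
```

{"method": "play_rows", "body": {
  "jaw": [1,1,1,1,1,1,1,1],
  "translation": [
    [0.0027,-0.0494,0],
    [0.0027,-0.0494,0],
    [0.0027,-0.0494,0],
    [0.0027,-0.0494,0],
    [0.0027,-0.0494,0],
    [0,0,0],
    [0,0,0],
    [0,0,0]
  ],
  "twist": [0,0,0,0,0,10.7,10.7,10.7]
}}

```text
t: 13.45
tcp_pos: [0.5602, -0.2286, 0.1802]
tcp_rot: [-0.378, -3.119, -0.001]
ft_force: [0.1, -0.3, -0.2]
width: 0.0881
```

{"method": "play_rows", "body": {
  "jaw": [1,1,1],
  "translation": [
    [0,0,0.03],
    [0,0,0.02],
    [0,0,0]
  ],
  "twist": [0,0,0]
}}

```text
t: 13.82
tcp_pos: [0.5594, -0.2282, 0.1289]
tcp_rot: [-0.367, -3.117, -0.001]
ft_force: [0.5, -0.2, 0.9]
width: 0.0884
```

```bash
python3 mv.py .5605 -.229 .020 1.334
python3 - <<'E'
from h import *
ims=[]
im,K,T=cap("scene"); p=manip.observe()["tcp_pos"]
b=cv2.resize(im[185:258,225:300],(400,390),interpolation=cv2.INTER_CUBIC)
a=cv2.resize(im[150:245,155:250],(400,390),interpolation=cv2.INTER_CUBIC)
cv2.imwrite("pics/p3.png",np.hstack([a,b]))
E
```

```text
t 13.825 tcp [ 0.5594 -0.2282  0.1289] yaw 1.3363 q7 1.3 F [ 0.5 -0.2  0.9] w 0.0884
shift first (mm): [ -1.6  -0.5 108.9]  then twist deg: 0.13
or twist first, then shift: [ -1.7  -0.5 108.9] tool z [-0.003  0.001 -1.   ]
```

View pics/p3.png

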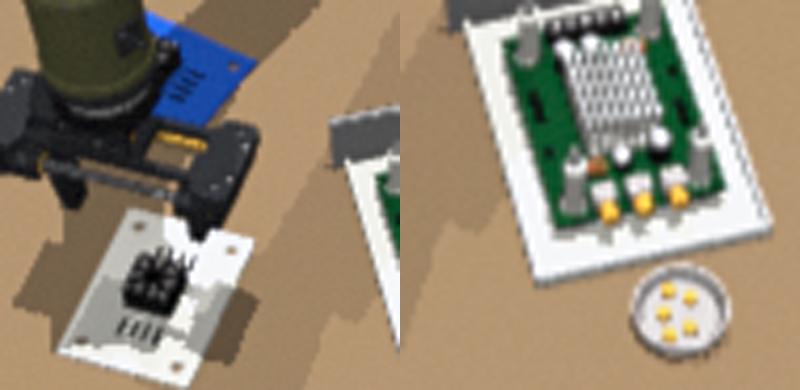

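The right crop shows the board seated on all four posts with the sockets towards the open back. On the left, the gripper is over the white plate, with the fan at (155,280). I'll descend and grip the fan.

{"method": "play_rows", "body": {
  "jaw": [1,1,1,1,1,1,1,1],
  "translation": [
    [-0.0016,-0.0005,0.025],
    [0,0,0.03],
    [0,0,0.025],
    [0,0,0.015],
    [0,0,0.01],
    [0,0,0.004],
    [0,0,0],
    [0,0,0]
  ],
  "twist": [0,0,0,0,0,0,0,0]
}}

```text
t: 14.88
tcp_pos: [0.5626, -0.2295, 0.0212]
tcp_rot: [0.368, 3.119, -0.0]
ft_force: [-0.6, 0.5, -0.1]
width: 0.0883
```

{"method": "play_rows", "body": {
  "jaw": [-1,-1,-1,-1,-1,-1,-1,-1],
  "translation": [
    [0,0,0],
    [0,0,0],
    [0,0,0],
    [0,0,0],
    [0,0,0],
    [0,0,0],
    [0,0,0],
    [0,0,0]
  ],
  "twist": [0,0,0,0,0,0,0,0],
  "newtons": 40
}}

```text
t: 15.88
tcp_pos: [0.5621, -0.2294, 0.0206]
tcp_rot: [-0.368, -3.12, -0.0]
ft_force: [-0.1, -0.4, 0.6]
width: 0.04
```

{"method": "play_rows", "body": {
  "jaw": [-1,-1,-1,-1,-1,-1,-1,-1],
  "translation": [
    [0,0,-0.01],
    [0,0,-0.03],
    [0,0,-0.04],
    [0,0,-0.04],
    [0,0,-0.02],
    [0,0,0],
    [0,0,0],
    [0,0,0]
  ],
  "twist": [0,0,0,0,0,-10.7,-10.7,-10.7]
}}

```text
t: 16.88
tcp_pos: [0.5616, -0.2294, 0.161]
tcp_rot: [0.519, -3.098, 0.0]
ft_force: [-0.7, -0.0, -3.2]
width: 0.0392
```

```bash
python3 mv.py .4943 .0097 .135 1.8965
```

```text
t 16.875 tcp [ 0.5616 -0.2294  0.161 ] yaw 1.9026 q7 1.74 F [-0.7 -0.  -3.2] w 0.0392
shift first (mm): [-14.3 248.   26. ]  then twist deg: 0.35
or twist first, then shift: [-12.8 248.1  26. ] tool z [-0.001 -0.    -1.   ]
```

{"method": "play_rows", "body": {
  "jaw": [-1,-1,-1,-1,-1,-1,-1,-1],
  "translation": [
    [0,0,0],
    [-0.0023,0.035,0],
    [-0.0023,0.045,0],
    [-0.0023,0.045,0],
    [-0.0023,0.045,0],
    [-0.0023,0.043,0],
    [-0.0023,0.035,0],
    [0,0,0]
  ],
  "twist": [0.4,0,0,0,0,0,0,0]
}}

```text
t: 17.88
tcp_pos: [0.4971, 0.0143, 0.1613]
tcp_rot: [-0.502, 3.1, 0.003]
ft_force: [0.2, -0.6, -2.7]
width: 0.0399
```

{"method": "play_rows", "body": {
  "jaw": [-1,-1,-1,-1,-1,-1],
  "translation": [
    [0,0,0.015],
    [0,0,0.015],
    [0,0,0.01],
    [0,0,0],
    [0,0,0],
    [0,0,0]
  ],
  "twist": [0,0,0,0,0,0]
}}

```text
t: 18.62
tcp_pos: [0.4979, 0.0104, 0.1211]
tcp_rot: [-0.497, 3.101, 0.0]
ft_force: [0.3, -0.2, -2.9]
width: 0.0393
```

```bash
python3 mv.py .4945 .0097 .1206 1.8965; python3 -c "
from ov2 import run
run('p',.0206,.005,(238,180,57,62),'pics/ov3.png')"
```

```text
t 18.625 tcp [0.4979 0.0104 0.1211] yaw 1.8889 q7 1.19 F [ 0.3 -0.2 -2.9] w 0.0393
shift first (mm): [3.5 0.4 0.5]  then twist deg: -0.44
or twist first, then shift: [3.5 0.4 0.5] tool z [ 0.001  0.    -1.   ]
board est [0.4976 0.0105 0.3186] z 0.10006686373213983
tip [[308. 196.]] hole [[311. 175.]]
tip [[138. 233.]] hole [[139. 212.]]
tip [[77. 34.]] hole [[78. 11.]]
tip [[240.  -0.]] hole [[243. -23.]]
```

View pics/ov3.png

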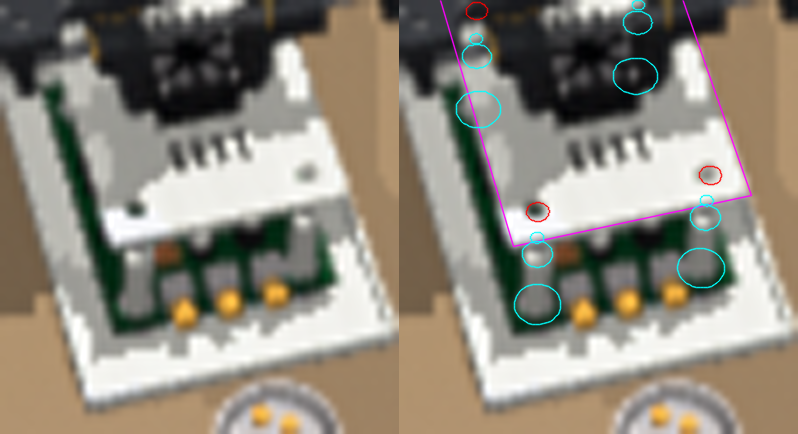

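Picture 10 shows the plate holes at (135,209) and (305,173) in the raw crop, about 2 mm off in x from where they need to be over the tips. I'll correct, then lower until the tips just poke through.

{"method": "play_rows", "body": {
  "jaw": [-1,-1,-1,-1,-1,-1,-1,-1],
  "translation": [
    [0.0017,0.0008,0.004],
    [0,0,0.005],
    [0,0,0.005],
    [0,0,0.003],
    [0,0,0.002],
    [0,0,0.002],
    [0,0,0.002],
    [0,0,0]
  ],
  "twist": [-0.3,0,0,0,0,0,0,0]
}}

```text
t: 20.02
tcp_pos: [0.4953, 0.0107, 0.0974]
tcp_rot: [0.506, -3.1, -0.0]
ft_force: [-1.2, 0.7, -2.8]
width: 0.0395
```

```bash
python3 mv.py .496 .0106 .1 1.8945; python3 -c "
from ov2 import run
run('p',.0206,.005,(252,194,36,30),'pics/ov4.png',s=11)"
```

```text
t 20.025 tcp [0.4953 0.0107 0.0974] yaw 1.8947 q7 1.16 F [-1.2  0.7 -2.8] w 0.0395
shift first (mm): [-0.6 -0.4 -2.6]  then twist deg: 0.01
or twist first, then shift: [-0.6 -0.4 -2.6] tool z [-0.001  0.    -1.   ]
board est [0.4954 0.0107 0.3238] z 0.07695429581374574
tip [[330. 154.]] hole [[334. 159.]]
tip [[ 64. 212.]] hole [[ 67. 218.]]
tip [[ -33. -101.]] hole [[-29. -95.]]
tip [[ 223. -154.]] hole [[ 226. -149.]]
```

View pics/ov4.png

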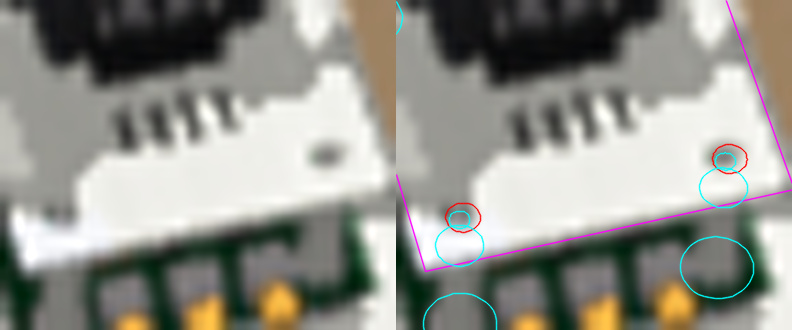

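The tips sit inside both visible holes, with hole centres within about 1 mm of the tip model: (327,155) against (330,154), and (62,215) against (64,212). Lowering slowly.

{"method": "play_rows", "body": {
  "jaw": [-1,-1,-1,-1,-1,-1],
  "translation": [
    [0.0003,0.0002,0.001],
    [0,0,0.001],
    [0,0,0.001],
    [0,0,0.001],
    [0,0,0.001],
    [0,0,0]
  ],
  "twist": [0,0,0,0,0,0]
}}

```text
t: 21.18
tcp_pos: [0.4953, 0.0108, 0.0925]
tcp_rot: [0.506, -3.1, -0.0]
ft_force: [-1.1, 1.7, -3.4]
width: 0.0397
```

{"method": "play_rows", "body": {
  "jaw": [-1,-1,-1,-1,-1,-1,-1,-1],
  "translation": [
    [0,0,0.0015],
    [0,0,0.0015],
    [0,0,0.0015],
    [0,0,0.0015],
    [0,0,0.001],
    [0,0,0.0007],
    [0,0,0.0005],
    [0,0,0]
  ],
  "twist": [0,0,0,0,0,0,0,0]
}}

```text
t: 22.18
tcp_pos: [0.4953, 0.0108, 0.0845]
tcp_rot: [-0.506, 3.1, 0.0]
ft_force: [-1.8, 0.5, 0.1]
width: 0.0395
```

Contact felt at plate z = 63.9 mm against the expected 64, so it is seated. Releasing.

{"method": "play_rows", "body": {
  "jaw": [1,1,1,1,1,1,1,1],
  "translation": [
    [0,0,0],
    [0,0,0],
    [0,0,0],
    [0,0,0],
    [0,0,-0.01],
    [0,0,-0.03],
    [0,0,-0.05],
    [0,0,-0.05]
  ],
  "twist": [0,0,0,0,0,0,0,0]
}}

```text
t: 23.18
tcp_pos: [0.4949, 0.0107, 0.2264]
tcp_rot: [0.507, -3.1, -0.0]
ft_force: [0.5, -0.6, 0.6]
width: 0.0878
```

{"method": "play_rows", "body": {
  "jaw": [1,1,1,1,1],
  "translation": [
    [0,-0.05,0],
    [0,-0.06,0],
    [0,-0.06,0],
    [0,-0.04,0],
    [0,0,0]
  ],
  "twist": [0,0,0,0,0]
}}

```text
t: 23.8
tcp_pos: [0.5619, -0.1928, 0.2245]
tcp_rot: [0.496, -3.102, 0.003]
ft_force: [-0.5, -0.2, -0.2]
width: 0.0878
```

```bash
python3 mv.py .5 0 .2
python3 - <<'E'
from h import *
from fit import cor
im,K,T=cap("scene"); s=7; x,y,w,h=230,160,75,85; ch=(.4943,.0092,.323)
c=cv2.resize(im[y:y+h,x:x+w],None,fx=5.3,fy=5.3,interpolation=cv2.INTER_CUBIC); o=c.copy(); s=5.3
def dr(P,col): cv2.polylines(o,[((proj(P,K,T)-(x,y)+.5)*s-.5).astype(np.int32)],True,col,1,cv2.LINE_AA)
th=np.linspace(0,6.28,40)
dr(body(cor(.073,.055,.068),*ch),(255,0,255)); dr(body(cor(.073,.055,.024),*ch),(0,255,255))
for a,b,_ in cor(.058,.04,0): dr(body(np.c_[a+.003*np.cos(th),b+.003*np.sin(th),0*th+.078],*ch),(0,0,255))
cv2.imwrite("pics/fin.png",np.hstack([c,o]))
E
```

```text
t 23.8 tcp [ 0.5619 -0.1928  0.2245] yaw 1.8876 q7 1.72 F [-0.5 -0.2 -0.2] w 0.0878
shift first (mm): [ -1.2 202.6  24.1]  then twist deg: 0.0
or twist first, then shift: [ -1.2 202.6  24.1] tool z [ 0.    -0.002 -1.   ]
```

View pics/fin.png

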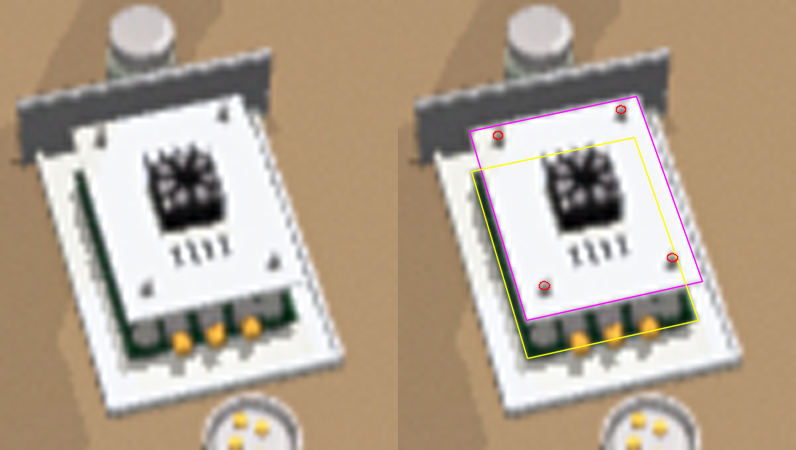

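The plate outline matches the seated model at 64 mm and all four studs come through its holes. The board outline matches at 20 mm, the dish and jar have not moved, and the gripper is clear.

```bash
python3 -c "
from station import manip
print(manip.hand_in())"
```

```text
the job is handed in; nothing more can be done
None
```

I put the amplifier back together and handed it in at about 24 s. The hand-in gives no verdict, so these results rest on my own checks.

- **Board:** I gripped it by the heat sink and lowered it over the columns with its sockets to the open back. Contact came at about 20.0 mm, and a picture after release showed it on all four posts.
- **Fan plate:** I gripped it by the fan and lowered it over the studs. Contact came at about 63.9 mm with about 3 N of force.
- **Final picture:** both outlines match the seated model to about a pixel (roughly 3 mm). All four studs come through the plate. The jar and dish are where they were and the gripper is clear. I did not measure the other things on the desk again, but the arm did not touch them.
- **Disagreement:** the two cameras differed by 3–6 mm in x, and the scene camera was about 1–2 mm off the arm's own readings in y. I therefore lined up each part with the posts in scene-camera images, and used the force readings to confirm seating.

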